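Set the ratchet to tighten and screw the pellet press down

TASK

Two small pellet presses stand on the bench, each with a ratchet handle on its nut, and both ratchets are set to loosen. On the press marked in blue (band, dial rim and handle rings), flip the ratchet's yellow-tabbed lever over to the tightening side (clockwise seen from above), then swing the handle clockwise until the red pointer of its nut stands in the green sector. Leave the press marked in orange as it is.

Things in the scene. Friction and masses are not known exactly. Their poses are not given: they have to be found in the camera images.
- blue_press: Press to tighten: round foot 120 mm across, column with a wide BLUE band, BLUE-rimmed white dial 124 mm across whose clear window ends 57 mm up. Screwed down. Origin: centre of the foot's underside, on the vertical axis of nut and handle; z up. Green sector: 35 degrees wide, its middle 60 degrees counter-clockwise (from above) of the press's x axis
- blue_nut (a joint): Angle (rad) of the nut and its red pointer, seen on the dial beyond the ratchet head; grows clockwise from above. 0: middle of the green sector; -0.30 to 0.30: in the sector; starts at -0.7 to -0.5. It is out of hand's reach: only the ratchet turns it, at 0.15 N m, and it stays where left
- blue_handle (a joint): Angle (rad) of the ratchet handle, grows clockwise; 0: along the press's -x axis, toward the robot; starts at -0.5 to -0.2, stops at -1.2 and 1.6, stays where left (0.35 N m). Set to tighten and swung clockwise, up to 0.55 rad pass before the pawl takes the nut along one to one. Set to loosen, a clockwise swing only clicks and a counter-clockwise one loosens the nut
- blue_grip (a point): Middle of the handle's black rubber sleeve (round, lying, 22 mm thick, 78 mm long, blue rings near its end), 140 mm from the turning axis, 68 mm above the bench. The handle is a level bar from here to the round steel head (72 mm across, 58 to 78 mm above the bench); nothing below or beside the sleeve
- blue_lever (a joint): Angle (rad) of the reversing lever on the ratchet head, relative to the handle, grows clockwise from above: -0.45 (stop) loosen, as at the start; +0.45 (stop) tighten; beyond 0.2 counts as flipped. So its tab is pushed to the side to which the handle will be swung. Stays where left; about 3 N at the tab. Pushed on past its stop it carries the handle along
- blue_tab (a point): Centre of the lever's upright yellow tab (12 mm along the lever, 8 mm across, 81 to 113 mm above the bench; this point at 97). It is 32 mm from the lever's pivot, which lies on the handle's centre line 48 mm from the turning axis; the lever points outward along the handle, its black arm's top at 85 mm, above the bar. Tab travel between stops: 28 mm across the handle
- orange_tab (a point): the same tab on the press with the ORANGE band, which is alike in everything else and is not to be disturbed
- orange_grip (a point): middle of the sleeve of the orange-banded press's handle, not to be disturbed

How it is judged:
By the outcome, as a careful person would: the job done as asked, in the order asked, and still so for the second after the job is handed in, with the robot touching nothing.
It also fails if it takes over 48 s, if anything falls off the work surface, if the arm or the gripper's body presses on something with over 40 N, if the wrist force passes 120 N, or if a joint passes its speed limit or range.

ROBOT

A 6-joint arm with a two-finger parallel gripper is mounted at the origin on a cart in front of the work surface, level with it; the furniture and walls round the work are solid. World frame = base frame: x ahead of the robot, y to its left, z up, the work surface at z = 0. Lengths are in m, angles in rad, forces in N, time in s.
With the tool pointing down it reaches from about 0.3 to 0.825 m from the base axis. Payload 5.4 kg.
Tool frame: the origin (TCP) lies between the finger pads; the fingertips stand 25 mm ahead of it and the grasp point (between the pads) lies 6 mm ahead of it; z points along the fingers, y is the line along which they close (so a half turn about z gives the same grasp; the last joint's range is limited). The gripper opens to 92 mm and grips with 3 to 60 N. Pads are 20 mm wide; open, the fingers measure 128 mm over their backs; the gripper's body (75 mm by 189 mm) begins 69 mm behind the grasp point.
Start: joints at [-1.513, 0.158, 1.597, -0, 1.386, -0.21], TCP at [0.152, -0.554, 0.206] pointing down, gripper open.
Joint ranges: [-2.91, 2.91], [-0.94, 2.29], [0.18, 2.7], [-1.29, 4.43], [0.17, 2.64], [-3, 3]. Speed limits (rad/s): [2.57, 2.57, 3.14, 3.14, 3.14, 3.14].

INTERFACE

Orientations are given as a unit quaternion [x, y, z, w].
In Python, from plant import r gives the robot as it stands.
- The arm moves only by the shell command python3 -m handwheel 'ROWS'. ROWS is JSON, a list of rows, each a list of 5 numbers: the finger opening in cm, from 0 to 9.19, then the shift along the tool's x, y, z in cm, then the turn about the tool's z in rad. A call has 1 to 12 rows; each row shifts and turns the commanded pose from where the row before left it, along the tool's axes as they then stand; what a row does not reach is not made up. A row lasts 1/8 s, in which the tool goes at most 62.5 mm and 10.7 degrees, less where a joint would pass 70% of its speed; a pose out of reach is approached as far as the arm can. A call is refused whole if a number of a shift passes 6.25 or a number of a turn 0.188, either way. A call with a gripper value outside its range is refused whole. The fingers move at their own pace and stop on an object; the grip force is fixed at half the most. Time passes only in rows, so rows that do not move let the fingers close. It gives the time, the measured TCP pose, the force, the opening and the grip force at its end, in the units of the state.
- r.sense(): the state, without advancing time (a new reading comes with each control period).
- r.snapshot(name): name is "side" or "top" or "wrist"; returns (picture, depth): 480x640x3 uint8, red, green, blue; 480x640 float32, m along the optical axis (not along the pixel's ray), 0 where there is no reading.
- r.camera_model(name): a dict with "mtx" (3x3 intrinsics, pixels), "R" (3x3) and "t" (3): a world point X has camera coordinates R X + t. Camera axes: x right, y down, z forward; pixel columns grow to the right and rows downward; lengths in m; the calibration is good to about 2 mm. A picture is of the moment at which its call begins: read the wrist's pose just before it. camera_model takes no time and is no camera call; for the wrist camera it gives the pose at the moment of the call.
- r.hand_in(): hands the job in; it is judged then, once.
Trained networks look in the newest picture that a camera, given by its name, has taken for a name from the list of things; names that differ only in an ending like _2 or _b are one class to them, and where a whole thing is asked for, a point or a joint stands for the part that bears it (a point fixed in the world has none). Each returns a list of dicts, best first, with "confidence" (0 to 1); they miss things now and then, are a little off and sometimes report something else, mostly with a low value. They report only what shows in the picture. A call takes as long as a camera call.
- r.find_in(camera, thing): "bbox" ([left, top, right, bottom] as shares, 0 to 1, of the picture: columns of its width, rows of its height, round what is visible of it).
- r.mark_of(camera, thing): "xy" ([column, row] as shares, 0 to 1, of the picture: columns of its width, rows of its height: a listed point, or the origin of a listed thing).
The state is a dict: "t": time; "qpos": joint angles; "qvel": joint speeds; "effort": joint torques, N m; "eef_pos": TCP position; "tool_rot": TCP orientation; "ft_force": force on the tool from outside, world axes, zero at the start; "torque": the same for the moment, N m; "opening": opening from 0.0 (shut) to 1.0 (fully open); "gripper_force": force on a finger pad.
Only numpy, scipy, OpenCV 4.12 (cv2) and the standard library are available. Lean on these libraries where they do the work, as an engineer would, in place of code of your own. Each camera call takes 0.05 s, during which the arm holds its last target. There are 200 camera calls.

## Working session

There is one attempt and no reset: what is moved stays moved. The work goes in short steps, Python scripts to look and compute and a shell command to move; the robot and the scene stay as the last step left them, time stands still between calls to the robot, and variables do not carry over. Pictures are saved under pics/ and viewed, at most 13 in all, crops included, and the job is handed in when it is done.

```bash
mkdir -p pics; ls
cat > h.py <<'E'
import numpy as np, cv2
from plant import r
def ray(cam,xy,z):
    m=r.camera_model(cam);K=np.array(m["mtx"]);R=np.array(m["R"]);t=np.array(m["t"])
    d=R.T@np.linalg.inv(K)@np.array([xy[0]*640,xy[1]*480,1]);c=-R.T@t
    return c+d*(z-c[2])/d[2]
def save(cam,name):
    p,d=r.snapshot(cam);cv2.imwrite(f"pics/{name}.png",p[:,:,::-1]);return p,d
E
python3 - <<'E'
from h import *
np.set_printoptions(precision=3,suppress=True)
for c in("top","side"):
    p,d=save(c,c+"0")
    for th,z in(("blue_tab",.097),("blue_grip",.068),("orange_tab",.097),("orange_grip",.068),("blue_press",0.0)):
        for o in r.mark_of(c,th)[:2]: print(c,th,round(o["confidence"],2),np.array(o["xy"])*[640,480],ray(c,o["xy"],z))
print(r.sense())
a=[cv2.imread(f"pics/{c}0.png") for c in("top","side")]
E
```

```text
pics
top blue_tab 0.73 [425.216 241.392] [ 0.535 -0.105  0.097]
top blue_grip 0.72 [422.4   280.416] [ 0.465 -0.106  0.068]
top orange_tab 0.5 [237.184 226.896] [0.544 0.249 0.097]
top orange_grip 0.87 [244.928 265.008] [0.477 0.232 0.068]
top blue_press 0.91 [399.616 217.104] [ 0.609 -0.074  0.   ]
side blue_tab 0.67 [339.008 158.592] [ 0.532 -0.1    0.097]
side blue_grip 0.62 [367.68 170.4 ] [ 0.474 -0.114  0.068]
side orange_tab 0.47 [268.224 311.904] [0.534 0.252 0.097]
side orange_grip 0.55 [304.192 321.696] [0.475 0.236 0.068]
side blue_press 0.94 [300.416 187.008] [ 0.605 -0.071  0.   ]
{'t': 0.6, 'qpos': array([-1.513,  0.158,  1.597,  0.   ,  1.386, -0.21 ]), 'qvel': array([ 0.001, -0.001, -0.003, -0.001,  0.   ,  0.001]), 'effort': array([  0.   , -38.537, -32.221,   0.07 ,   0.031,  -0.   ]), 'eef_pos': array([ 0.152, -0.554,  0.206]), 'tool_rot': array([ 0.991,  0.134,  0.   , -0.   ]), 'ft_force': array([-0.398,  0.303, -0.005]), 'torque': array([0.03 , 0.012, 0.028]), 'gripper_force': 0.0, 'opening': 0.998564032745113}
```

View pics/top0.png

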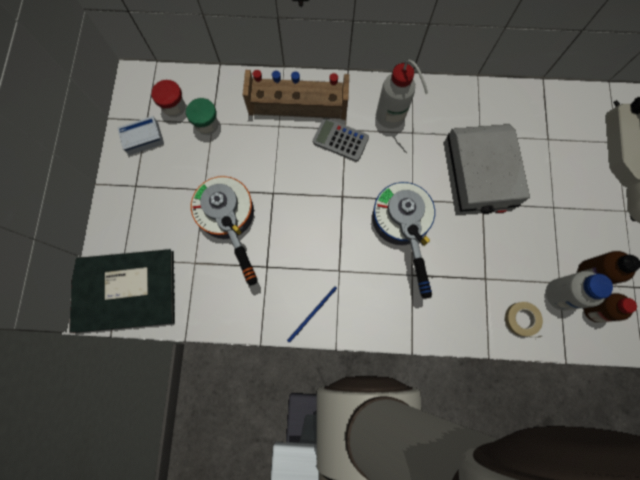

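View pics/side0.png

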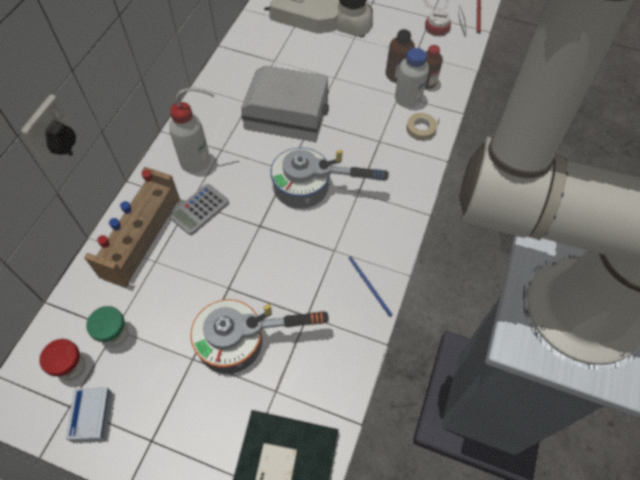

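The top and side views agree. The blue axis is near (0.607, -0.073), with the handle pointing toward the robot and slightly right. The yellow tab is on its right (-y) side, at about (426, 240) in the top picture. The tool's x axis already lies along the handle, so I'm moving to the tab's outer side, high up, with the fingers shut.

```bash
python3 -m handwheel '[[0,4.9,-2.9,0,0],[0,4.9,-2.9,0,0],[0,4.9,-2.9,0,0],[0,4.9,-2.9,0,0],[0,4.9,-2.9,0,0],[0,4.9,-2.9,0,0],[0,4.9,-2.9,0,0],[0,4.9,-2.9,0,0],[0,4.9,-2.9,0,0],[0,4.9,-2.9,0,0],[0,0,0,0,0],[0,0,0,0,0]]'
python3 - <<'E'
from h import *
np.set_printoptions(precision=3,suppress=True)
s=r.sense();print(s["t"],s["eef_pos"],s["tool_rot"])
for c in("wrist","top","side"):
    save(c,c+"1")
    for th,z in(("blue_tab",.097),("blue_grip",.068),("blue_press",0.0)):
        for o in r.mark_of(c,th)[:1]: print(c,th,round(o["confidence"],2),np.array(o["xy"])*[640,480],ray(c,o["xy"],z))
E
```

```text
t: 2.1
eef_pos: [0.5476, -0.1454, 0.2059]
tool_rot: [0.991, 0.134, -0.0, 0.0]
ft_force: [0.1, -0.1, 0.3]
opening: 0.003
gripper_force: 0.0
2.1 [ 0.548 -0.145  0.206] [ 0.991  0.134 -0.     0.   ]
wrist blue_tab 0.77 [258.688 240.096] [ 0.533 -0.107  0.097]
wrist blue_grip 0.97 [246.272 299.616] [ 0.472 -0.107  0.068]
wrist blue_press 0.7 [256.896 128.592] [ 0.606 -0.075  0.   ]
top blue_tab 0.56 [425.984 241.488] [ 0.534 -0.107  0.097]
top blue_grip 0.7 [419.712 278.4  ] [ 0.469 -0.101  0.068]
top blue_press 0.57 [400.128 216.912] [ 0.609 -0.075  0.   ]
side blue_tab 0.6 [336.512 153.696] [ 0.54  -0.109  0.097]
side blue_grip 0.82 [368.832 174.912] [ 0.468 -0.104  0.068]
side blue_press 0.61 [300.608 186.384] [ 0.605 -0.072  0.   ]
```

View pics/wrist1.png

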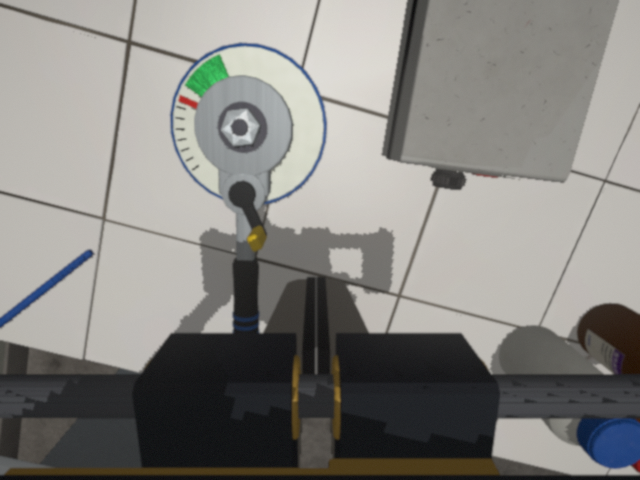

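The wrist view shows the tab at (258, 240) to the right of the handle. The pointer is at (187, 101), short of the green at (208, 75). The tab is 40 mm along tool -y from the TCP, so I'm descending and pushing.

```bash
python3 -m handwheel '[[0,0,0,4.4,0],[0,0,0,4.4,0],[0,0,0,0,0],[0,0,-1,0,0],[0,0,-1,0,0],[0,0,-0.8,0,0],[0,0,0,0,0]]'
python3 -m handwheel '[[0,0,-0.5,0,0],[0,0,-0.5,0,0],[0,0,0,0,0]]'
python3 - <<'E'
from h import *
save("top","top2");save("side","side2");p,_=save("wrist","wrist2")
for th,z in(("blue_tab",.097),("blue_grip",.068)):
  for c in("side","wrist"):
    for o in r.mark_of(c,th)[:1]: print(c,th,round(o["confidence"],2),ray(c,o["xy"],z))
E
```

```text
t: 3.58
eef_pos: [0.5408, -0.1175, 0.1188]
tool_rot: [0.991, 0.134, 0.001, 0.0]
ft_force: [0.4, -0.3, -0.7]
opening: 0.005
gripper_force: 0.0
t: 3.95
eef_pos: [0.5377, -0.1082, 0.1179]
tool_rot: [0.991, 0.134, -0.0, -0.0]
ft_force: [0.5, -0.2, -0.4]
opening: 0.003
gripper_force: 0.0
side blue_tab 0.46 [ 0.53228399 -0.10279976  0.097     ]
wrist blue_tab 0.86 [ 0.53387697 -0.10816846  0.097     ]
side blue_grip 0.72 [ 0.47146182 -0.11334579  0.068     ]
```

View pics/wrist2.png

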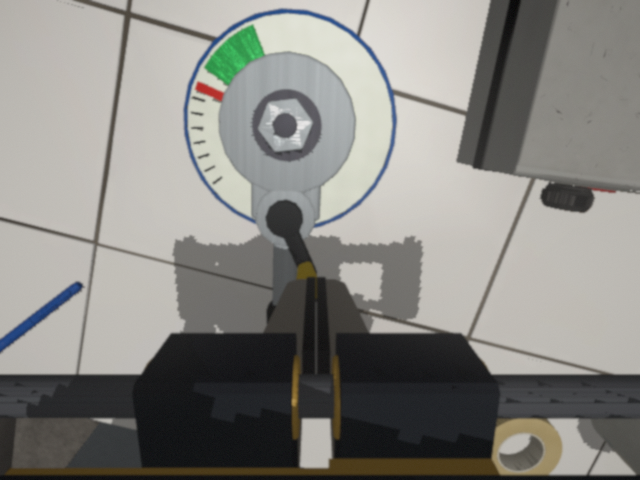

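Run:
```python
from h import *
np.set_printoptions(precision=3,suppress=True)
m=r.camera_model("wrist");K=np.array(m["mtx"]);R=np.array(m["R"]);t=np.array(m["t"])
s=r.sense();p=s["eef_pos"]
print("cam",-R.T@t)
for dz in(0,-.025):
  c=R@(p+[0,0,dz])+t;print(c,(K@c/c[2])[:2])
_,d=r.snapshot("wrist")
for (u,v) in((308,268),(308,272),(303,270),(312,270),(310,290),(324,290),(290,300),(350,300),(322,330),(284,217),(295,240)):
  z=d[v,u];print(u,v,R.T@(np.linalg.inv(K)@[u,v,1]*z-t) if z else 0)
im=cv2.imread("pics/side2.png")[100:240,260:440];im2=cv2.imread("pics/top2.png")[170:310,340:520]
cv2.imwrite("pics/c2.png",np.hstack([cv2.resize(x,None,fx=2.2,fy=2.2,interpolation=2) for x in(im,im2)]))
```

```text
cam [ 0.607 -0.09   0.296]
[-0.     0.024  0.19 ] [315.305 291.463]
[-0.     0.017  0.214] [315.327 273.617]
308 268 [ 0.541 -0.104  0.096]
308 272 [ 0.541 -0.104  0.102]
303 270 [ 0.54  -0.102  0.098]
312 270 [ 0.539 -0.107  0.091]
310 290 [ 0.547 -0.104  0.142]
324 290 [ 0.549 -0.109  0.142]
290 300 [ 0.545 -0.097  0.151]
350 300 [ 0.551 -0.119  0.151]
322 330 [ 0.548 -0.108  0.176]
284 217 [ 0.561 -0.085  0.086]
295 240 [ 0.55  -0.094  0.084]
```

View pics/c2.png

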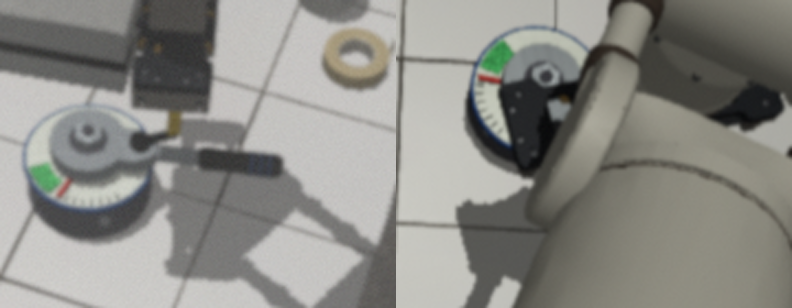

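The crops show the tab still on its right side, directly at the fingertips with the finger behind it. Contact is only just starting, so I'm pushing on in small steps.

```bash
python3 -m handwheel '[[0,0,-0.5,0,0],[0,0,-0.5,0,0],[0,0,0,0,0]]'
python3 - <<'E'
from h import *
p,d=r.snapshot("wrist");p2=cv2.imread("pics/wrist2.png")
cv2.imwrite("pics/c3.png",np.hstack([p2[150:330,180:400],p[150:330,180:400,::-1]]))
E
```

```text
t: 4.72
eef_pos: [0.5351, -0.0984, 0.118]
tool_rot: [0.991, 0.134, -0.0, -0.0]
ft_force: [-0.6, -0.1, 0.2]
opening: 0.002
gripper_force: 0.0
```

View pics/c3.png

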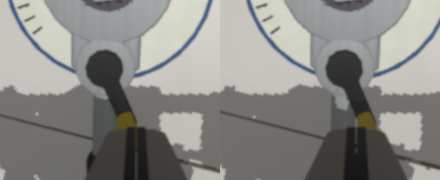

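```bash
python3 - <<'E'
from h import *
np.set_printoptions(precision=3,suppress=True)
m=r.camera_model("wrist");K=np.array(m["mtx"]);R=np.array(m["R"]);t=np.array(m["t"])
s=r.sense();print(s["t"],s["eef_pos"],s["ft_force"],-R.T@t)
p,d=save("wrist","wrist4");q=cv2.imread("pics/wrist2.png")[:,:,::-1]
print(np.abs(p.astype(int)-q).mean())
hsv=cv2.cvtColor(p,cv2.COLOR_RGB2HSV)
def cen(lo,hi,y0=0,y1=300):
  M=cv2.inRange(hsv,lo,hi)[y0:y1,:450]>0;v,u=np.nonzero(M);v=v+y0;z=d[v,u];k=z>0;v,u,z=v[k],u[k],z[k]
  P=(np.linalg.inv(K)@np.array([u,v,0*u+1])*z).T-t;return len(u),np.median(u),np.median(v),np.median(P@R,axis=0)
print("green",cen((45,100,60),(80,255,255)));print("red",cen((0,150,80),(6,255,255)));print("yel",cen((18,120,60),(32,255,255)))
z=d[217,284];print(R.T@(np.linalg.inv(K)@[284,217,1]*z-t))
E
python3 - <<'E'
import cv2
a=cv2.imread("pics/wrist2.png");b=cv2.imread("pics/wrist4.png")
for i in(a,b):
  h=cv2.cvtColor(i,cv2.COLOR_BGR2HSV);m=cv2.inRange(h,(45,100,60),(80,255,255));print(cv2.boundingRect(m))
E
```

```text
4.775 [ 0.535 -0.099  0.118] [ 0.455 -0.149  0.607] [ 0.604 -0.08   0.296]
13.827702907986112
green (1776, np.float64(254.0), np.float64(55.0), array([ 0.635, -0.036,  0.052]))
red (205, np.float64(229.0), np.float64(91.0), array([ 0.613, -0.027,  0.055]))
yel (237, np.float64(326.0), np.float64(271.0), array([ 0.54 , -0.103,  0.096]))
[ 0.557 -0.075  0.076]
(205, 26, 59, 59)
(224, 26, 59, 59)
```

View pics/wrist4.png

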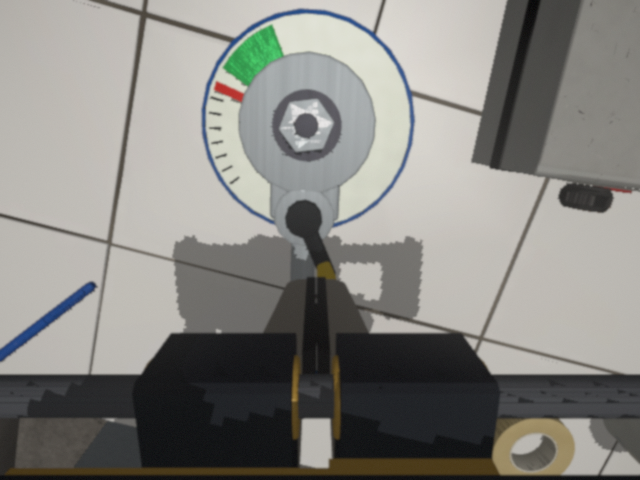

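Run:
```python
from h import *
np.set_printoptions(precision=3,suppress=True)
m=r.camera_model("wrist");K=np.array(m["mtx"]);R=np.array(m["R"]);t=np.array(m["t"])
s=r.sense();e=s["eef_pos"];print(e)
T=np.array([[.964,.266,0],[.266,-.964,0],[0,0,-1]])
_,d=r.snapshot("wrist")
for u in(308,326):
 for v in(262,270,275,278,281,284,288,295,310,330,350):
  z=d[v,u];P=R.T@(np.linalg.inv(K)@[u,v,1]*z-t);print(u,v,P,"tool mm",T.T@(P-e)*1000)
p,d=save("side","side5");cv2.imwrite("pics/c5.png",cv2.resize(p[90:210,270:430,::-1],None,fx=4,fy=4,interpolation=2))
```

```text
[ 0.535 -0.099  0.118]
308 262 [ 0.534 -0.095  0.072] tool mm [-0.239 -4.232 45.795]
308 270 [ 0.529 -0.096  0.073] tool mm [-4.791 -4.244 44.909]
308 275 [ 0.527 -0.097  0.073] tool mm [-7.809 -4.26  44.822]
308 278 [ 0.544 -0.093  0.127] tool mm [ 9.85  -3.206 -8.721]
308 281 [ 0.544 -0.093  0.132] tool mm [ 10.382  -3.111 -13.914]
308 284 [ 0.544 -0.093  0.135] tool mm [ 10.11   -3.062 -16.783]
308 288 [ 0.544 -0.093  0.139] tool mm [ 10.082  -2.982 -21.292]
308 295 [ 0.544 -0.093  0.147] tool mm [ 10.113  -2.848 -28.844]
308 310 [ 0.544 -0.094  0.161] tool mm [ 10.129  -2.6   -42.898]
308 330 [ 0.545 -0.094  0.177] tool mm [ 10.642  -2.307 -59.259]
308 350 [ 0.545 -0.094  0.189] tool mm [ 10.472  -2.093 -71.383]
326 262 [ 0.541 -0.103  0.086] tool mm [ 4.284  5.754 31.643]
326 270 [ 0.541 -0.103  0.1  ] tool mm [ 4.269  5.423 18.395]
326 275 [ 0.541 -0.103  0.107] tool mm [ 4.231  5.237 10.957]
326 278 [ 0.541 -0.103  0.111] tool mm [4.068 5.142 7.124]
326 281 [ 0.545 -0.101  0.129] tool mm [  9.098   4.674 -10.495]
326 284 [ 0.545 -0.101  0.132] tool mm [  9.092   4.583 -14.137]
326 288 [ 0.546 -0.1    0.138] tool mm [  9.739   4.422 -20.444]
326 295 [ 0.546 -0.1    0.147] tool mm [ 10.141   4.207 -28.935]
326 310 [ 0.546 -0.1    0.161] tool mm [  9.962   3.867 -42.549]
326 330 [ 0.546 -0.099  0.177] tool mm [ 10.514   3.452 -59.025]
326 350 [ 0.545 -0.099  0.188] tool mm [  9.776   3.176 -70.182]
```

View pics/c5.png

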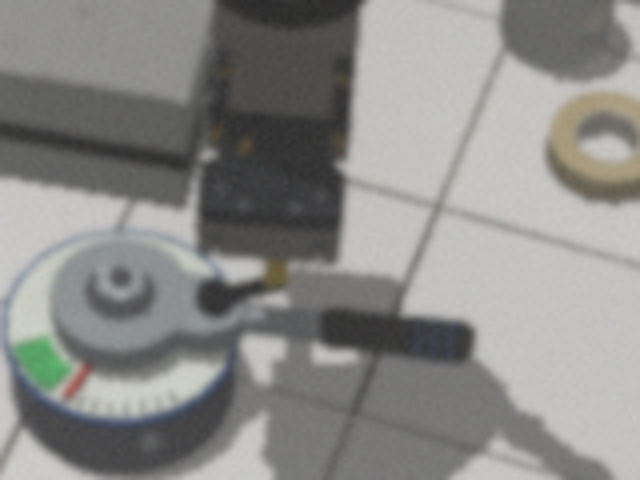

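Run:
```python
from h import *
np.set_printoptions(precision=1,suppress=True)
T=np.array([[.964,.266,0],[.266,-.964,0],[0,0,-1]])
e=r.sense()["eef_pos"]
for c,pts in(("wrist",((300,284),(285,310),(275,325),(350,320),(220,345),(220,400),(420,345))),("side",((315,152),(330,152),(345,152),(325,148),(350,148),(325,130),(350,130),(338,158),(338,154),(310,120)))):
 m=r.camera_model(c);K=np.array(m["mtx"]);R=np.array(m["R"]);t=np.array(m["t"]);_,d=r.snapshot(c);print(c,-R.T@t*1000)
 for u,v in pts:
  z=d[v,u];P=R.T@(np.linalg.inv(K)@[u,v,1]*z-t);print(u,v,P*1000,"tool",T.T@(P-e)*1000)
```

```text
wrist [604.2 -80.1 295.9]
300 284 [542.5 -90.2 132.7] tool [  9.3  -6.5 -14.7]
285 310 [541.9 -85.8 160.4] tool [  9.9 -10.9 -42.3]
275 325 [542.  -83.4 173.7] tool [ 10.6 -13.2 -55.7]
350 320 [ 548.6 -107.4  170.1] tool [ 10.6  11.7 -52.1]
220 345 [560.5 -72.7 223.9] tool [  31.3  -18.6 -105.8]
220 400 [559.3 -76.2 238. ] tool [  29.2  -15.5 -119.9]
420 345 [ 571.1 -110.3  224.4] tool [  31.5   20.5 -106.3]
side [332.7 573.  993. ]
315 152 [ 594.3 -131.    53. ] tool [48.4 46.6 65.1]
330 152 [522.8 -12.7 223.3] tool [  10.9  -86.4 -105.2]
345 152 [497.8 -18.8 227.4] tool [ -14.8  -87.2 -109.3]
325 148 [529.1  -3.8 241.6] tool [  19.4  -93.3 -123.5]
350 148 [489.3 -17.9 243. ] tool [ -22.7  -90.4 -125. ]
325 130 [537.9 -26.5 259.3] tool [  21.8  -69.2 -141.2]
350 130 [498.5 -41.7 259.2] tool [ -20.2  -65.  -141.1]
338 158 [ 534.1 -100.9   96.2] tool [-1.6  1.5 21.8]
338 154 [509.5 -16.9 218.9] tool [  -3.   -86.  -100.8]
310 120 [ 626.6 -185.8   81.8] tool [ 65.  108.1  36.3]
```

The depth readings from both cameras agree: the fingers end about 8 mm *behind* the reported TCP, so the fingers passed over the tab. The tool sits about 35 mm higher than the stated geometry says, and nothing was touched. I'm backing off, going lower with force checks, and pushing again.

```bash
python3 -m handwheel '[[0,0,1.5,0,0],[0,0,1.5,0,0],[0,0,0,1,0],[0,0,0,1,0],[0,0,0,0.8,0],[0,0,0,0,0]]'
python3 - <<'E'
from h import *
np.set_printoptions(precision=1,suppress=True)
T=np.array([[.964,.266,0],[.266,-.964,0],[0,0,-1]])
e=r.sense()["eef_pos"]
p,d=save("wrist","wrist6")
c="wrist";m=r.camera_model(c);K=np.array(m["mtx"]);R=np.array(m["R"]);t=np.array(m["t"]);print(r.sense()["ft_force"])
for u in(308,326):
 for v in(255,262,268,272,276,280,284):
  z=d[v,u];P=R.T@(np.linalg.inv(K)@[u,v,1]*z-t);print(u,v,P*1000,"tool",T.T@(P-e)*1000)
h=cv2.cvtColor(p,cv2.COLOR_RGB2HSV);M=cv2.inRange(h,(18,120,60),(32,255,255))[:330]>0;v,u=np.nonzero(M);z=d[v,u]
P=((np.linalg.inv(K)@np.array([u,v,0*u+1])*z).T-t)@R;print(len(u),np.median(P,0)*1000,T.T@(np.median(P,0)-e)*1000)
E
```

```text
t: 5.78
eef_pos: [0.5423, -0.1271, 0.0888]
tool_rot: [0.991, 0.134, -0.001, -0.001]
ft_force: [-0.3, 0.0, 0.1]
opening: 0.003
gripper_force: 0.0
[0.6 0.3 0.7]
308 255 [ 532.5 -124.9    0.1] tool [-8.9 -4.8 88.7]
308 262 [ 527.6 -126.2    0.1] tool [-13.9  -4.8  88.7]
308 268 [ 523.6 -127.3    0.4] tool [-18.1  -4.8  88.3]
308 272 [ 520.4 -128.2   -0.6] tool [-21.4  -4.8  89.4]
308 276 [ 517.8 -128.9    0. ] tool [-24.1  -4.8  88.7]
308 280 [ 551.9 -121.6  101.9] tool [ 10.7  -2.7 -13.1]
308 284 [ 551.8 -121.8  106.5] tool [ 10.6  -2.7 -17.7]
326 255 [ 535.7 -136.8   -0.1] tool [-8.9  7.6 88.9]
326 262 [ 530.8 -138.2   -0.5] tool [-14.1   7.6  89.2]
326 268 [ 526.9 -139.3    0.7] tool [-18.    7.6  88. ]
326 272 [ 524.1 -140.1    0.6] tool [-21.    7.6  88.2]
326 276 [ 521.1 -140.9   -0. ] tool [-24.1   7.7  88.8]
326 280 [ 552.9 -129.5   98.9] tool [  9.6   5.1 -10.1]
326 284 [ 553.1 -129.3  104.3] tool [  9.8   5.  -15.6]
1067 [ 538.4 -105.1  107.9] [  2.1 -22.3 -19.2]
```

```bash
python3 -m handwheel '[[0,0,0,0.5,0],[0,0,-0.8,0,0],[0,0,-0.8,0,0],[0,0,-0.8,0,0],[0,0,-0.8,0,0],[0,0,-0.6,0,0],[0,0,0,0,0]]'
cat > w.py <<'E'
from h import *
import sys
np.set_printoptions(precision=1,suppress=True)
s=r.sense();e=s["eef_pos"];a=2*np.arctan2(s["tool_rot"][1],s["tool_rot"][0])
T=np.array([[np.cos(a),np.sin(a),0],[np.sin(a),-np.cos(a),0],[0,0,-1]])
A=np.array([.607,-.074])
c="wrist";m=r.camera_model(c);K=np.array(m["mtx"]);R=np.array(m["R"]);t=np.array(m["t"])
p,d=save(c,sys.argv[1]);h=cv2.cvtColor(p,cv2.COLOR_RGB2HSV)
print("t",s["t"],"yaw",np.degrees(a))
for n,lo,hi,z0,z1 in(("yel",(18,120,60),(32,255,255),.08,.12),("green",(45,100,60),(80,255,255),.03,.08),("red",(0,150,80),(6,255,255),.03,.08)):
  v,u=np.nonzero((cv2.inRange(h,lo,hi)>0)&(d>0));z=d[v,u]
  P=((np.linalg.inv(K)@np.array([u,v,0*u+1])*z).T-t)@R;k=(P[:,2]>z0)&(P[:,2]<z1)&(np.hypot(*(P[:,:2]-A).T)<.12);P=P[k]
  if len(P):
    q=np.median(P,0);print(n,len(P),q*1000,"tool",T.T@(q-e)*1000,"ang",np.degrees(np.arctan2(q[1]-A[1],q[0]-A[0])))
E
python3 w.py wrist7
```

```text
t: 6.7
eef_pos: [0.5341, -0.0909, 0.0856]
tool_rot: [0.991, 0.134, 0.001, 0.0]
ft_force: [2.9, -2.4, -0.3]
opening: 0.007
gripper_force: 1.5
t 6.7 yaw 15.363548775621595
yel 750 [533.3 -71.2 108.1] tool [  4.5 -19.2 -22.5] ang 177.8422096032387
green 2410 [635.4 -35.8  52.2] tool [112.3 -26.3  33.4] ang 53.305400938327814
red 299 [613.  -27.2  55.4] tool [ 93.  -40.5  30.2] ang 82.70115837751717
```

View pics/wrist7.png

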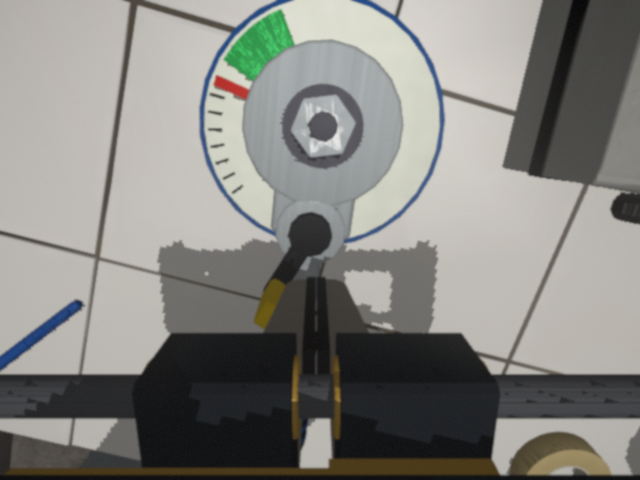

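The wrist view shows the lever flipped, with the tab at (270, 300) now left of the bar. The pointer is 29° short of the green middle, so the nut is at about -0.51. Next I'm moving to the sleeve's right side and going low.

```bash
python3 -m handwheel '[[0,0,1.2,0,0],[0,-2.3,0.5,0,0],[0,-2.3,0.5,0,0.06],[0,-2.2,0.2,0,0.06],[0,0,0,2.1,0],[0,0,0,2,0],[0,0,0,0,0]]'
python3 w.py wrist8
python3 - <<'E'
from h import *
r.snapshot("top");r.snapshot("side")
for c in("side","top","wrist"):
    for th,z in(("blue_grip",.068),):
        for o in r.mark_of(c,th)[:1]: print(c,th,round(o["confidence"],2),ray(c,o["xy"],z))
E
```

```text
t: 7.62
eef_pos: [0.4715, -0.1303, 0.0423]
tool_rot: [0.997, 0.074, -0.002, -0.002]
ft_force: [-0.5, -0.2, -0.4]
opening: 0.009
gripper_force: 0.0
t 7.625 yaw 8.432395995451952
yel 2604 [529.3 -74.9 109.3] tool [ 65.3 -46.4 -67.1] ang -179.3614213025793
side blue_grip 0.78 [ 0.46277433 -0.09996788  0.068     ]
top blue_grip 0.63 [ 0.46307108 -0.09133806  0.068     ]
wrist blue_grip 0.79 [ 0.46935514 -0.09670479  0.068     ]
```

View pics/wrist8.png

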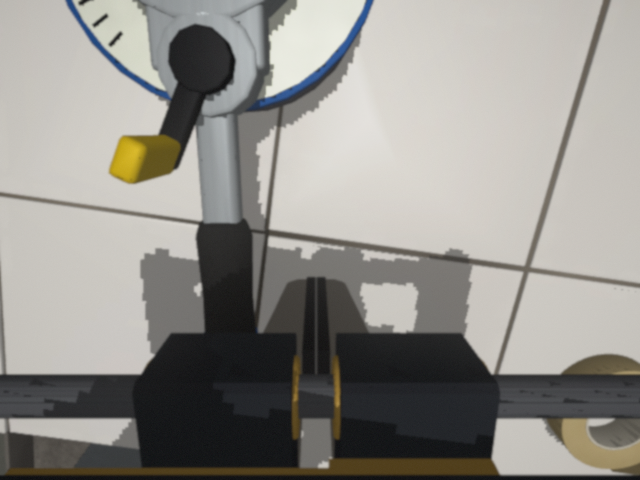

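The fingers are to the right of the sleeve and low enough. I'm closing the gap and swinging the first ~0.5 rad. The nut can't overshoot within that amount.

```bash
python3 -m handwheel '[[0,0,-0.8,0,0],[0,0,-0.8,0,0],[0,-0.1,-1.4,0,0.1],[0,-0.1,-1.4,0,0.1],[0,-0.1,-1.4,0,0.1],[0,-0.1,-1.4,0,0.1],[0,-0.1,-1.4,0,0.1],[0,0,0,0,0]]'
cat > n.py <<'E'
from h import *
import sys
A=np.array([.607,-.074]);np.set_printoptions(precision=1,suppress=True)
for c in("side","top"):
  m=r.camera_model(c);K=np.array(m["mtx"]);R=np.array(m["R"]);t=np.array(m["t"])
  p,d=save(c,c+sys.argv[1]);h=cv2.cvtColor(p,cv2.COLOR_RGB2HSV)
  for n,lo,hi,z0,z1 in(("green",(45,100,60),(80,255,255),.03,.08),("red",(0,120,60),(8,255,255),.03,.08),("yel",(18,120,60),(32,255,255),.08,.12)):
    v,u=np.nonzero(cv2.inRange(h,lo,hi)>0)
    P=np.array([ray(c,(a/640,b/480),.056 if n!="yel" else .1) for a,b in zip(u,v)]).reshape(-1,3)
    P=P[np.hypot(*(P[:,:2]-A).T)<(.066 if n!="yel" else .12)]
    if len(P): 
      w=np.degrees(np.arctan2(P[:,1]-A[1],P[:,0]-A[0]))%360;print(c,n,len(P),np.median(P,0)*1000,"ang",np.median(w),w.min(),w.max())
  for o in r.mark_of(c,"blue_grip")[:1]:
    g=ray(c,o["xy"],.068);print("grip",round(o["confidence"],2),g*1000,"ang",np.degrees(np.arctan2(g[1]-A[1],g[0]-A[0]))%360)
E
python3 n.py 9
```

```text
t: 8.93
eef_pos: [0.4696, -0.0448, 0.044]
tool_rot: [0.985, -0.174, -0.0, -0.0]
ft_force: [0.2, -0.2, -0.2]
opening: 0.009
gripper_force: 0.0
side green 28 [639.1 -38.5  56. ] ang 46.99524028976397 41.06903068579268 70.14272790776663
side red 3 [631.5 -34.2  56. ] ang 59.06719827199327 58.45363396982971 59.353282673236215
side yel 1 [546.7 -43.  100. ] ang 152.80336297954065 152.80336297954065 152.80336297954065
grip 0.81 [476.9 -23.3  68. ] ang 158.71046821490555
top green 80 [637.4 -38.4  56. ] ang 48.21486052856167 36.82246068048465 70.3821029041552
top red 11 [630.4 -34.6  56. ] ang 58.822311109837564 57.18656455752806 61.38429526688968
top yel 5 [616.7 -28.6 100. ] ang 79.28943624905219 74.35050332361673 84.68614608501409
```

The nut is now at about -0.10, inside the sector. One small nudge toward the middle, then I'm backing off and lifting clear.

```bash
python3 -m handwheel '[[0,-0.1,-1.1,0,0.08],[0,0,0,0,0],[0,0,2,0,0],[0,0,2,0,0],[0,0,0,-5,0],[0,0,0,-5,0],[0,-5,0,-4,0],[0,-4,0,0,0],[0,0,0,0,0]]'
python3 n.py 10; python3 w.py wrist10
```

```text
t: 10.25
eef_pos: [0.3742, -0.0336, 0.1831]
tool_rot: [0.977, -0.213, 0.001, -0.0]
ft_force: [1.5, 0.1, -0.0]
opening: 0.007
gripper_force: 0.0
side green 31 [636.3 -36.3  56. ] ang 47.31138647478493 40.23948911487926 70.14272790776663
side yel 11 [547.8 -36.5 100. ] ang 147.6184538569751 145.25778764747517 150.2345463744944
grip 0.7 [482.2 -15.1  68. ] ang 154.73443437282845
top green 78 [636.1 -36.6  56. ] ang 48.73660935985284 36.82246068048465 69.86942988058284
top red 14 [632.6 -36.6  56. ] ang 55.24740345706179 52.88706312986238 57.19150055807465
top yel 48 [546.  -27.9 100. ] ang 142.94608166267045 72.0506413307246 146.73135945811717
grip 0.75 [477.1  -4.8  68. ] ang 151.94124616794943
t 10.45 yaw -24.75026360137322
yel 166 [538.6 -27.3  92.6] tool [144.8 -74.8  90.4] ang 145.68195130423527
```

View pics/wrist10.png

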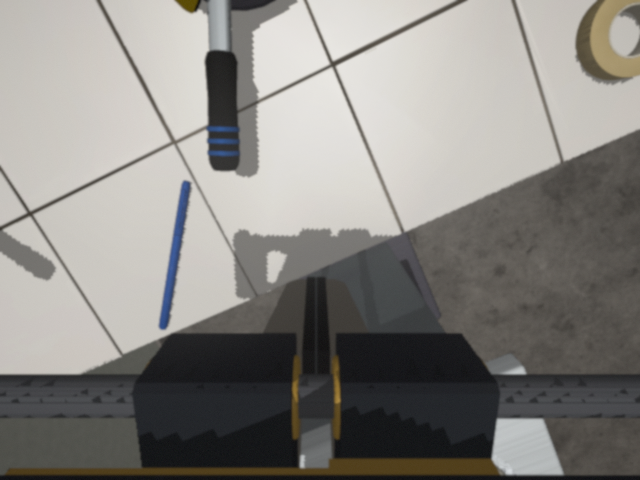

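The view shows the gripper clear of the handle, whose sleeve is at (223, 120). The pointer is at 55.2° against a green middle of 53.3°, and the tab is still on the tightening side.

```bash
python3 -c "
from plant import r
print(r.hand_in())"
```

```text
the job is handed in; nothing more can be done
None
```

I handed the job in at about 10.5 s, with the blue ratchet flipped to tighten and its pointer in the green sector, about 2° from the middle; the arm never went near the orange press.

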